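# Put the sample station's things back in their holders

## Task

Put the sample station in order: stand the red-capped jar in the largest round cup, the lidded crucible in the middle-sized cup, the little vial in the smallest cup, and the binder clip, handles up and lengthwise, in the rectangular tray. Each must sit down on the floor of its holder; never let the jar, crucible or vial tip over, and leave the amber bottle and the roll of tape where they are.

Things in the scene. Friction and masses are not known exactly. Their poses are not given: they have to be found in the camera images.
- jar: White screw-top jar with a wide red cap, standing, loose; body 62 mm and cap 65 mm in diameter, 80 mm tall (cap from 60 mm up), 0.16 kg. Origin at the centre of its underside, z up.
- crucible: Pale ceramic crucible with its lid on (lid fixed to it), standing, loose; foot 29 mm, widening to 50 mm at the lid's edge 42 to 47 mm up, knob top at 57 mm, 0.06 kg. Gripped round its widest part about 40 mm up it holds well. Origin at the centre of its underside, z up.
- vial: Small amber sample vial with a black cap, standing, loose; body 21 mm in diameter, cap 18 mm, 49 mm tall, 0.025 kg. Origin at the centre of its underside, z up.
- clip: Black binder clip standing on the bench with its two wire handles upright, loose; the black body is 14 mm thick (along its x), 32 mm long (along its y) and 16 mm high, the wire handles above it reach 50 mm and offer no grip or resistance, 0.02 kg. Origin at the centre of its underside, z up. Grip it across the 14 mm.
- large_cup: Largest low round cup of grey plastic with a black rubber floor, fixed to the bench: inside diameter 80 mm, outside 90 mm, foot flange 96 mm, rim 15 mm above the bench, inner floor 5 mm above the bench. Origin on its axis at bench level.
- medium_cup: Middle-sized low round cup of grey plastic with a black rubber floor, fixed to the bench: inside diameter 50 mm, outside 60 mm, foot flange 66 mm, rim 15 mm above the bench, inner floor 5 mm above the bench. Origin on its axis at bench level.
- small_cup: Smallest low round cup of grey plastic with a black rubber floor, fixed to the bench: inside diameter 37 mm, outside 47 mm, foot flange 53 mm, rim 15 mm above the bench, inner floor 5 mm above the bench. Origin on its axis at bench level.
- clip_tray: Small rectangular tray of grey plastic with a black floor, fixed to the bench: 38 mm (its x) by 56 mm (its y) outside, inside 30 by 48 mm, floor 4 mm and rim 10 mm above the bench; the two long sides (those at +x and -x) have a gap in the rim, 36 mm wide at the middle, for the fingers. Origin at its centre at bench level; y runs along its length.
- amber_bottle: Bystander, to be left alone: amber bottle with a black cap, 62 mm in diameter, 126 mm tall, standing at the far left of the work, behind the bath's right side. Origin at the centre of its underside.
- tape_roll: Bystander, to be left alone: beige roll of tape lying flat, 68 mm in diameter, 19 mm high, to the right of the work. (A tall steel water bath, fixed, stands to the left of all the work: 321 mm high, its right side at about y = -0.05; the arm must pass over it, not through it. A blue drawer unit, fixed and 185 mm high, stands behind the tape, its front at about x = 0.6 and its left side at y = -0.41.) Origin at the centre of its underside.

How it is judged:
By the outcome, as a careful person would: the job done as asked, in the order asked, and still so for the second after the job is handed in, with the robot touching nothing.
It also fails if it takes over 112 s, if anything falls off the work surface, if the arm or the gripper's body presses on something with over 40 N, if the wrist force passes 120 N, or if a joint passes its speed limit or range.

## Robot

A 6-joint arm with a two-finger parallel gripper is mounted at the origin on a cart in front of the work surface, level with it; the furniture and walls round the work are solid. World frame = base frame: x ahead of the robot, y to its left, z up, the work surface at z = 0. Lengths are in m, angles in rad, forces in N, time in s.
With the tool pointing down it reaches from about 0.35 to 0.95 m from the base axis. Payload 17.4 kg.
Tool frame: the origin (TCP) lies at the centre of the arm's flange, where the gripper is bolted on; the fingertips stand 186 mm ahead of it and the grasp point (between the pads) lies 167 mm ahead of it; z points along the fingers, y is the line along which they close (so a half turn about z gives the same grasp; the last joint's range is limited). The gripper opens to 93 mm and grips with 3 to 60 N. Pads are 15 mm wide; open, the fingers measure 128 mm over their backs; the gripper's body (75 mm by 188 mm) begins 65 mm behind the grasp point.
Start: joints at [-1.271, 0.116, 1.442, -0, 1.584, -0.038], TCP at [0.224, -0.637, 0.405] pointing down, gripper open.
Joint ranges: [-2.83, 2.83], [-0.83, 2.19], [0.07, 2.5], [-1.14, 4.28], [0.01, 3], [-2.97, 2.97]. Speed limits (rad/s): [1.89, 1.89, 2.22, 3.14, 3.14, 3.14].

## Interface

Orientations are given as a unit quaternion [w, x, y, z].
In Python, from cell import sense, capture, hand_in, outline_of gives the robot as it stands.
- The arm moves only by the tool move_arm, never from a script. Its argument "targets" is a list of rows, each a list of 7 numbers: the turn, a rotation vector about the tool's x, y, z in rad, then the shift along the tool's x, y, z in cm, then the opening, from 0 (shut) to 1 (fully open). In form: [[rx, ry, rz, dx, dy, dz, fingers], ...]. A call has 1 to 5 rows; each row shifts and turns the commanded pose from where the row before left it, along the tool's axes as they then stand; what a row does not reach is not made up. A row lasts 1/12 s, in which the tool goes at most 41.7 mm and 7.16 degrees, less where a joint would pass 70% of its speed; a pose out of reach is approached as far as the arm can. A call is refused whole if a number of a shift passes 4.17 or a number of a turn 0.125, either way. A call with a gripper value outside its range is refused whole. The fingers move at their own pace and stop on an object; "squeeze" is the grip in N (left out, the last holds). Time passes only in rows, so rows that do not move let the fingers close. It gives the time, the measured TCP pose, the force, the opening and the grip force at its end, in the units of the state.
- sense(): the state, without advancing time (a new reading comes with each control period).
- capture(name): name is "scene" or "top" or "wrist"; returns a dict with "frame" (480x640x3 uint8, blue, green, red), "fx", "fy", "cx", "cy" (pixels), "R" (3x3) and "t" (3): a world point X has camera coordinates R X + t. Camera axes: x right, y down, z forward; pixel columns grow to the right and rows downward; lengths in m; the calibration is good to about 2 mm. A picture is of the moment at which its call begins. There is no depth.
- hand_in(): hands the job in; it is judged then, once.
Trained networks look in the newest picture that a camera, given by its name, has taken for a name from the list of things; names that differ only in an ending like _2 or _b are one class to them, and where a whole thing is asked for, a point or a joint stands for the part that bears it (a point fixed in the world has none). Each returns a list of dicts, best first, with "score" (0 to 1); they miss things now and then, are a little off and sometimes report something else, mostly with a low value. They report only what shows in the picture. A call takes as long as a camera call.
- outline_of(camera, target): "region" (480x640 bool, what is visible of it) and "rect" ([left, top, width, height] in pixels, round what is visible of it).
The state is a dict: "clock": time; "joint_positions": joint angles; "qvel": joint speeds; "tau": joint torques, N m; "tool_pos": TCP position; "tcp_rot": TCP orientation; "contact_force": force on the tool from outside, world axes, zero at the start; "moment": the same for the moment, N m; "finger_gap": finger opening in m; "gripper_force": force on a finger pad.
Only numpy, scipy, OpenCV 4.12 (cv2) and the standard library are available. Lean on these libraries where they do the work, as an engineer would, in place of code of your own. Each camera call takes 0.05 s, during which the arm holds its last target. There are 200 camera calls.

## Working session

There is one attempt and no reset: what is moved stays moved. The work goes in short steps, Python scripts to look and compute and a tool call to move; the robot and the scene stay as the last step left them, time stands still between calls to the robot, and variables do not carry over. Pictures are saved under pics/ and viewed, at most 14 in all, crops included, and the job is handed in when it is done.

Besides the shell and the picture viewer there is one more tool, called after "Request:" as a command line: name --pt "numbers of a row" for each row, then --argument value for the rest. move_arm: Moves the arm, as the interface text tells. Its arguments: {"type":"object","properties":{"targets":{"type":"array"},"squeeze":{"type":"number"}},"required":["targets"]}

```bash
mkdir -p pics; ls; python3 - <<'E'
from cell import *
import cv2
s=sense()
print({k:s[k] for k in ("clock","tool_pos","tcp_rot","finger_gap","contact_force")})
for n in("scene","top"):
    c=capture(n); cv2.imwrite(f"pics/{n}0.png",c["frame"]); print(n,c["fx"],c["cx"],c["cy"],c["R"],c["t"])
    for o in "jar crucible vial clip large_cup medium_cup small_cup clip_tray amber_bottle tape_roll".split():
        print(o,[(round(d["score"],2),d["rect"]) for d in outline_of(n,o)[:2]])
E
```

```text
pics
{'clock': 0.0, 'tool_pos': array([ 0.22369767, -0.63686112,  0.40402705]), 'tcp_rot': array([-5.40380041e-04,  9.85770108e-01,  1.68098171e-01, -8.01791948e-05]), 'finger_gap': 0.0923851666025104, 'contact_force': array([ 0.58319701, -0.64279834, -0.34491895])}
scene 500.5139802483341 324.6698388436189 245.4472610736121 [[ 0.95322751  0.30172664 -0.01784243]
 [ 0.21482517 -0.71784529 -0.66222978]
 [-0.21262048  0.62742264 -0.74908835]] [-0.4485216  -0.29274894  1.21706411]
jar [(0.97, [369.7, 191.9, 32.2, 54.3])]
crucible [(0.85, [333.4, 232.4, 28.1, 32.3])]
vial [(0.78, [285.9, 270.5, 13.2, 24.4])]
clip [(0.54, [323.6, 210.7, 12.2, 11.0])]
large_cup [(0.58, [249.8, 191.3, 43.5, 33.9])]
medium_cup [(0.59, [218.9, 277.0, 36.9, 28.5])]
small_cup [(0.75, [266.8, 238.6, 27.7, 22.2])]
clip_tray [(0.94, [219.2, 227.9, 27.5, 26.3])]
amber_bottle [(0.74, [444.6, 150.9, 37.1, 63.9]), (0.22, [333.2, 232.4, 29.4, 31.8])]
tape_roll [(0.74, [248.6, 329.4, 48.1, 49.4])]
top 568.5086241495706 323.6655058668797 242.5122407296085 [[-0.02334258 -0.9997075  -0.00632777]
 [-0.99429525  0.02387421 -0.10395658]
 [ 0.10407724  0.00386506 -0.99456171]] [-0.25230118  0.57711853  0.97628255]
jar [(0.79, [252.7, 181.9, 39.5, 39.5]), (0.46, [434.5, 236.9, 38.2, 41.5])]
crucible [(0.6, [308.8, 214.3, 25.9, 30.4])]
vial [(0.61, [373.8, 261.9, 12.2, 11.6]), (0.25, [251.7, 306.8, 49.7, 53.8])]
clip []
large_cup [(0.68, [254.7, 306.6, 48.2, 52.0])]
medium_cup [(0.62, [378.1, 300.6, 39.4, 38.3])]
small_cup [(0.94, [320.9, 283.6, 26.2, 31.2]), (0.29, [376.7, 305.0, 39.2, 35.5])]
clip_tray [(0.79, [320.8, 339.3, 31.7, 31.7])]
amber_bottle [(0.73, [432.9, 239.4, 42.8, 37.6]), (0.69, [183.3, 106.2, 44.6, 52.7])]
tape_roll [(0.67, [434.3, 237.2, 36.6, 38.0])]
```

```bash
python3 - <<'E'
import cv2
a=cv2.imread("pics/top0.png")[90:400,160:500]
cv2.imwrite("pics/topc.png",cv2.resize(a,None,fx=1.9*1.2,fy=1.9,interpolation=3)[:,:800] if 0 else cv2.resize(a,None,fx=1.9,fy=1.9,interpolation=3))
E
```

```text
(no output)
```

View pics/topc.png

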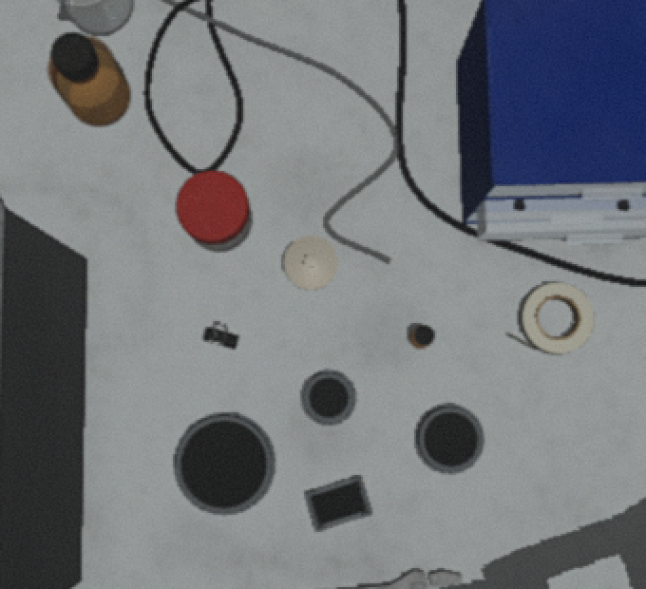

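View pics/scene0.png

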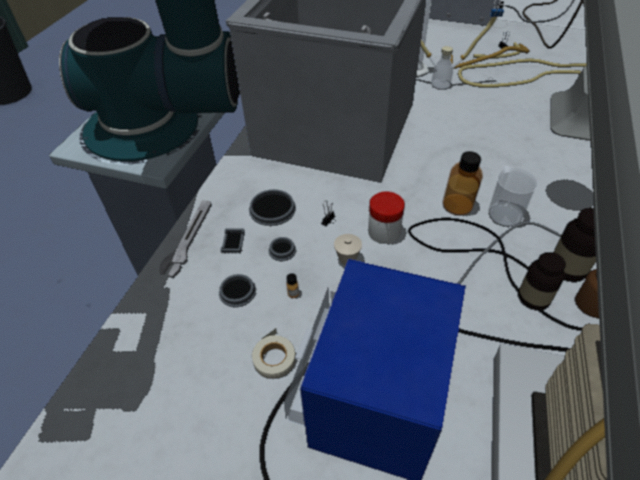

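The top crop shows the jar at about (212,207), crucible (310,263), clip (221,335) and vial (421,335). The large, small and medium cups are at (224,463), (328,397) and (449,438), and the tray at (337,502). The scene view agrees with this. Next I'll triangulate.

```bash
cat > h.py <<'E'
from cell import *
import numpy as np, cv2
from scipy.spatial.transform import Rotation as Ro
def ray(c,p):
    R=np.array(c["R"]);o=-R.T@np.array(c["t"])
    d=R.T@np.array([(p[0]-c["cx"])/c["fx"],(p[1]-c["cy"])/c["fy"],1]);return o,d/np.linalg.norm(d)
def onz(c,p,z):
    o,d=ray(c,p);return o+d*(z-o[2])/d[2]
def tri(rs):
    A=sum(np.eye(3)-np.outer(d,d) for o,d in rs);b=sum((np.eye(3)-np.outer(d,d))@o for o,d in rs)
    x=np.linalg.solve(A,b);return x,max(np.linalg.norm(np.cross(x-o,d)) for o,d in rs)
def proj(c,X):
    v=np.array(c["R"])@X+np.array(c["t"]);return np.array([c["fx"]*v[0]/v[2]+c["cx"],c["fy"]*v[1]/v[2]+c["cy"]])
def T():
    s=sense();q=s["tcp_rot"];return np.array(s["tool_pos"]),Ro.from_quat([q[1],q[2],q[3],q[0]]),s
def cen(d):
    r=d["rect"];return np.array([r[0]+r[2]/2,r[1]+r[3]/2])
def axis_to(X,yaw,grasp_z):
    """shift (tool cm) and turn so grasp point is at X,z=grasp_z with finger line at world angle yaw; tool straight down"""
    p,R,s=T(); y=R.as_matrix()[:,1]; x=R.as_matrix()[:,0]
    cur=np.arctan2(y[1],y[0]); a=(yaw-cur+np.pi/2)%np.pi-np.pi/2
    goal=np.array([X[0],X[1],grasp_z+.167]); w=goal-p
    return R.inv().apply(w)*100, -a, np.degrees(cur)
E
python3 - <<'E'
from h import *
cs=capture("scene");ct=capture("top");cw=capture("wrist")
cv2.imwrite("pics/w0.png",cw["frame"])
p,R,s=T(); Rw=np.array(cw["R"]);o=-Rw.T@cw["t"]
print("wristcam in tool:",R.inv().apply(o-p).round(3),(Rw@R.as_matrix()).round(3),cw["fx"],cw["cx"],cw["cy"])
print("tool R",R.as_matrix().round(3))
for o in "jar crucible vial clip large_cup medium_cup small_cup clip_tray amber_bottle tape_roll".split():
    a=outline_of("scene",o);b=outline_of("top",o);
    if a and b:
        x,e=tri([ray(cs,cen(a[0])),ray(ct,cen(b[0]))]);print(o,x.round(3),round(e,4),end=' ')
    for z in(.01,.06): 
        if b:print(z,onz(ct,cen(b[0]),z)[:2].round(3),end=' ')
    print()
print("clip",onz(ct,[276,266],.01))
E
```

```text
wristcam in tool: [ 0.066 -0.     0.021] [[ 0.002  1.    -0.   ]
 [-0.971  0.001 -0.24 ]
 [-0.24   0.     0.971]] 354.8875785927153 321.90137913815454 240.34378703677328
tool R [[ 0.943  0.331  0.   ]
 [ 0.331 -0.943  0.   ]
 [ 0.    -0.    -1.   ]]
jar [ 0.649 -0.177  0.033] 0.0019 0.01 [ 0.651 -0.175] 0.06 [ 0.642 -0.18 ] 
crucible [ 0.598 -0.262  0.026] 0.0004 0.01 [ 0.6   -0.262] 0.06 [ 0.593 -0.262] 
vial [ 0.526 -0.364  0.02 ] 0.0015 0.01 [ 0.525 -0.365] 0.06 [ 0.522 -0.361] 
clip [ 0.534 -0.179  0.01 ] 0.0029 0.01 [ 0.531 -0.18 ] 0.06 [ 0.528 -0.185] 
large_cup [ 0.414 -0.18   0.002] 0.004 0.01 [ 0.411 -0.182] 0.06 [ 0.414 -0.186] 
medium_cup [ 0.432 -0.393 -0.002] 0.0004 0.01 [ 0.432 -0.392] 0.06 [ 0.433 -0.386] 
small_cup [ 0.518 -0.357  0.102] 0.0014 0.01 [ 0.525 -0.365] 0.06 [ 0.522 -0.361] 

amber_bottle [ 0.77  -0.065  0.059] 0.0038 0.01 [ 0.781 -0.056] 0.06 [ 0.766 -0.066] 
tape_roll [ 0.512 -0.456  0.231] 0.0134 0.01 [ 0.539 -0.499] 0.06 [ 0.535 -0.488] 
clip [ 0.53265275 -0.17923979  0.01      ]
```

Request:
move_arm --pt "0 0 0.1125 0 0 0 1" --pt "0 0 0.1125 0 0 0 1" --pt "0 0 0.1125 0 0 0 1" --pt "0 0 0 2.24 -3.34 0 1" --pt "0 0 0 2.24 -3.34 0 1"

```text
clock: 2.67
tool_pos: [0.2681, -0.5701, 0.4039]
tcp_rot: [-0.0, 1.0, -0.002, -0.0]
contact_force: [1.8, 0.7, -0.2]
finger_gap: 0.0933
gripper_force: 0.0
```

Request:
move_arm --pt "0 0 0 2.24 -3.34 0 1" --pt "0 0 0 2.24 -3.34 0 1" --pt "0 0 0 2.24 -3.34 0 1" --pt "0 0 0 2.24 -3.34 0 1" --pt "0 0 0 2.24 -3.34 0 1"

```text
clock: 3.08
tool_pos: [0.381, -0.4012, 0.4049]
tcp_rot: [0.0, 1.0, 0.0, 0.0]
contact_force: [1.1, -0.0, -0.0]
finger_gap: 0.0928
gripper_force: 0.0
```

Request:
move_arm --pt "0 0 0 2.24 -3.34 0 1" --pt "0 0 0 2.24 -3.34 0 1" --pt "0 0 0 2.24 -3.34 0 1" --pt "0 0 0 2.24 -3.34 0 1" --pt "0 0 0 0 0 0 1"

```text
clock: 3.5
tool_pos: [0.4725, -0.2648, 0.405]
tcp_rot: [-0.001, 1.0, 0.002, 0.001]
contact_force: [-0.3, -0.4, -0.4]
finger_gap: 0.0931
gripper_force: 0.0
```

```bash
cat >> h.py <<'E'
def look(png,names,scale=1.25):
    c=capture("wrist");im=c["frame"].copy();out={}
    for n in names:
        r=outline_of("wrist",n)
        if r:
            d=r[0];m=d["region"].astype(np.uint8);k=max(cv2.findContours(m,0,1)[0],key=len)
            out[n]=(c,d,k);cv2.drawContours(im,[k],-1,(0,255,0),1);cv2.putText(im,f"{n} {d['score']:.2f}",tuple(int(v) for v in d["rect"][:2]),0,.4,(0,0,255))
    if png: cv2.imwrite(png,cv2.resize(im,None,fx=scale,fy=scale))
    return c,out
E
python3 - <<'E'
from h import *
import pickle
p,R,s=T();print(p,R.as_matrix().round(3).tolist(),s["clock"])
N="jar crucible vial clip large_cup medium_cup small_cup clip_tray".split()
c,o=look("pics/w1.png",N);pickle.dump((c,{k:v[1] for k,v in o.items()}),open("w1.pkl","wb"))
for n in o: print(n,o[n][1]["score"],o[n][1]["rect"],[onz(c,cen(o[n][1]),z)[:2].round(4) for z in(.01,.04)])
E
```

```text
[ 0.47246621 -0.26479778  0.40499436] [[1.0, 0.005, 0.001], [0.005, -1.0, 0.001], [0.001, -0.001, -1.0]] 3.5
jar 0.85 [170.1, 0.0, 97.4, 76.1] [array([ 0.644 , -0.1652]), array([ 0.6355, -0.1732])]
crucible 0.65 [297.0, 58.8, 55.5, 60.0] [array([ 0.5996, -0.2664]), array([ 0.5947, -0.2663])]
vial 0.81 [409.5, 157.1, 33.2, 20.5] [array([ 0.5246, -0.3717]), array([ 0.5257, -0.3631])]
clip 0.89 [222.5, 149.2, 34.2, 20.4] [array([ 0.5314, -0.1795]), array([ 0.532 , -0.1863])]
large_cup 0.62 [204.5, 225.4, 83.7, 84.6] [array([ 0.4146, -0.1812]), array([ 0.4245, -0.1879])]
medium_cup 0.84 [403.5, 225.4, 62.3, 54.5] [array([ 0.4333, -0.388 ]), array([ 0.4417, -0.3781])]
small_cup 0.63 [310.3, 195.0, 47.2, 42.2] [array([ 0.473 , -0.2772]), array([ 0.4783, -0.2762])]
clip_tray 0.82 [311.6, 277.9, 56.8, 45.2] [array([ 0.3763, -0.2855]), array([ 0.3893, -0.2838])]
```

View pics/w1.png

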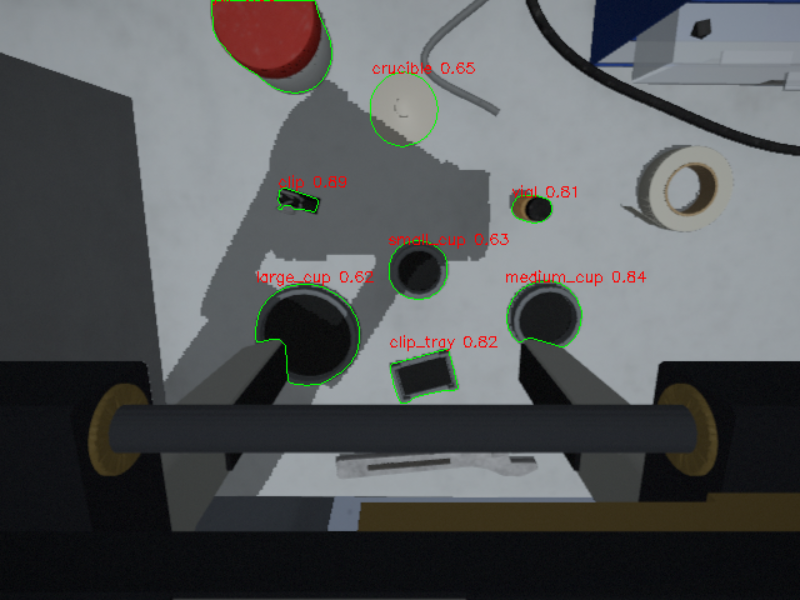

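The wrist view agrees with the networks: jar (270,40), crucible (404,108), clip (299,201), vial (532,208), cups (308,333), (418,270) and (544,315), tray (425,375). I'll take a second view from nearer the jar.

Request:
move_arm --pt "0 0 0 2.8 -1.6 0 1" --pt "0 0 0 2.8 -1.6 0 1" --pt "0 0 0 2.8 -1.6 0 1" --pt "0 0 0 2.8 -1.6 0 1" --pt "0 0 0 0 0 0 1"

```text
clock: 4.37
tool_pos: [0.5849, -0.2037, 0.4039]
tcp_rot: [-0.001, 1.0, 0.001, -0.0]
contact_force: [0.8, 0.2, -0.5]
finger_gap: 0.0932
gripper_force: 0.0
```

```bash
python3 - <<'E'
from h import *
import pickle
p,R,s=T();print(p,s["clock"])
c1,o1=pickle.load(open("w1.pkl","rb"))
c,o=look("pics/w2.png","jar crucible vial clip small_cup".split())
for n in o:
    d=o[n][1];print(n,d["score"],d["rect"],[onz(c,cen(d),z)[:2].round(4) for z in(.01,.04)],[x if np.isscalar(x) else x.round(4) for x in tri([ray(c,cen(d)),ray(c1,cen(o1[n]))])])
im=cv2.cvtColor(c["frame"],cv2.COLOR_BGR2HSV)
m=cv2.inRange(im,(0,120,60),(8,255,255))|cv2.inRange(im,(172,120,60),(180,255,255))
k=max(cv2.findContours(m,0,1)[0],key=cv2.contourArea);e=cv2.fitEllipse(cv2.convexHull(k));print("red",e,onz(c,e[0],.08),onz(c,e[0],.075))
ct=capture("top");tops={n:outline_of("top",n) for n in("jar","crucible","small_cup","clip_tray")}
for n,t in tops.items(): print(n,[(x["score"],x["rect"],onz(ct,cen(x),.012)[:2].round(4)) for x in t])
E
```

```text
[ 0.58494242 -0.20366439  0.40391295] 4.3667
jar 0.84 [252.2, 119.5, 77.5, 83.5] [array([ 0.6419, -0.1714]), array([ 0.6427, -0.1739])] [array([ 0.6412, -0.1707,  0.0235]), np.float64(0.0021300575301135796)]
crucible 0.55 [359.6, 185.5, 54.1, 53.2] [array([ 0.5896, -0.272 ]), array([ 0.5945, -0.2664])] [array([ 0.5946, -0.2663,  0.0405]), np.float64(5.085115903650521e-05)]
vial 0.96 [458.6, 259.4, 36.3, 30.8] [array([ 0.5198, -0.3751]), array([ 0.5303, -0.3613])] [array([ 0.5254, -0.3673,  0.0263]), np.float64(0.0003105632785502704)]
clip 0.96 [283.5, 253.4, 33.2, 30.2] [array([ 0.5264, -0.1794]), array([ 0.5364, -0.1813])] [array([ 0.5311, -0.1812,  0.0224]), np.float64(0.001156651290066425)]
small_cup 0.98 [365.4, 291.4, 40.9, 30.1] [array([ 0.4815, -0.2761]), array([ 0.4952, -0.2703])] [array([ 0.4696, -0.2795, -0.0143]), np.float64(0.0016439732152044833)]
red ((291.75469970703125, 159.51162719726562), (75.45208740234375, 78.46687316894531), 160.33001708984375) [ 0.64501933 -0.17807527  0.08      ] [ 0.6449237  -0.17765618  0.075     ]
jar []
crucible []
small_cup [(0.6, [319.0, 283.8, 28.6, 31.0], array([ 0.4707, -0.2806]))]
clip_tray [(0.66, [317.7, 341.2, 38.4, 26.8], array([ 0.3736, -0.2845]))]
```

View pics/w2.png

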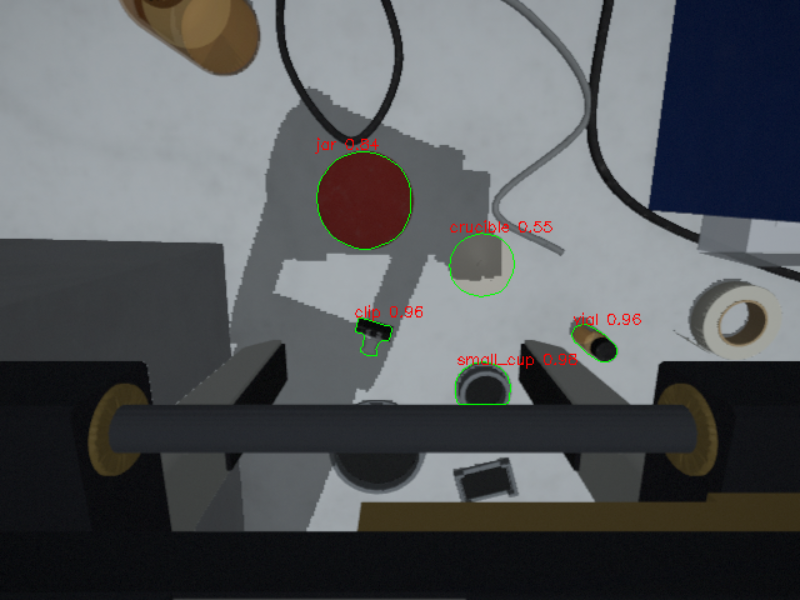

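The jar's cap is at (365,200), the crucible lid at (482,264), the clip at (373,332) and the vial at (595,342), with all fits good. I'm going for the jar.

Request:
move_arm --pt "0 0 0 3.0 -1.3 0 1" --pt "0 0 0 3.0 -1.3 0 1" --pt "0 0 0 0 0 3.8 1" --pt "0 0 0 0 0 3.8 1" --pt "0 0 0 0 0 3.5 1"

```text
clock: 5.33
tool_pos: [0.642, -0.179, 0.292]
tcp_rot: [0.0, 1.0, 0.0, 0.0]
contact_force: [0.1, -1.1, -0.6]
finger_gap: 0.0929
gripper_force: 0.0
```

Request:
move_arm --pt "0 0 0 0 0 3.3 1" --pt "0 0 0 0 0 2.5 1" --pt "0 0 0 0 0 2.3 1" --pt "0 0 0 0 0 0 1" --pt "0 0 0 0 0 0 1"

```text
clock: 5.75
tool_pos: [0.6418, -0.1794, 0.2123]
tcp_rot: [-0.0, 1.0, 0.0, -0.001]
contact_force: [-0.4, -0.2, 1.5]
finger_gap: 0.093
gripper_force: 0.0
```

Request:
move_arm --pt "0 0 0 0 0 0 0.62" --pt "0 0 0 0 0 0 0.5" --pt "0 0 0 0 0 0 0.5" --pt "0 0 0 0 0 0 0.5" --pt "0 0 0 0 0 0 0.5" --squeeze 20

```text
clock: 6.17
tool_pos: [0.6421, -0.1793, 0.2136]
tcp_rot: [0.0, 1.0, 0.0, 0.001]
contact_force: [0.2, 1.0, 1.0]
finger_gap: 0.0644
gripper_force: 2.6
```

Request:
move_arm --pt "0 0 0 0 0 0 0.5" --pt "0 0 0 0 0 0 0.5" --pt "0 0 0 0 0 0 0.5"

```text
clock: 6.42
tool_pos: [0.6422, -0.1793, 0.2136]
tcp_rot: [0.0, 1.0, 0.0, 0.001]
contact_force: [-0.9, 1.4, 6.5]
finger_gap: 0.0635
gripper_force: 20.0
```

Request:
move_arm --pt "0 0 0 0 0 -1.5 0.5" --pt "0 0 0 0 0 -2 0.5" --pt "0 0 0 0 0 -2.5 0.5"

```text
clock: 6.67
tool_pos: [0.6416, -0.1793, 0.2728]
tcp_rot: [-0.0, 1.0, 0.0, -0.001]
contact_force: [1.2, -0.5, -1.0]
finger_gap: 0.0637
gripper_force: 20.0
```

```bash
python3 - <<'E'
from h import *
import pickle
from scipy.optimize import least_squares
c1,o1=pickle.load(open("w1.pkl","rb"))
ct=capture("top");cs=capture("scene")
for n,r in(("large_cup",.0465),("medium_cup",.0315),("small_cup",.025)):
    for nm,c,d in[("w1",c1,o1[n])]+[(k,cc,(outline_of(k,n)or[None])[0]) for k,cc in(("top",ct),("scene",cs))]:
        if d is None: continue
        k=max(cv2.findContours(d["region"].astype(np.uint8),0,1)[0],key=len)[:,0]
        P=np.array([onz(c,q,.008)[:2] for q in k])
        f=least_squares(lambda v:np.hypot(*(P-v[:2]).T)-v[2],[*np.median(P,0),r],loss="soft_l1",f_scale=.0015)
        print(n,nm,round(d["score"],2),f.x.round(4))
E
```

```text
large_cup w1 0.62 [ 0.4145 -0.1808  0.0456]
large_cup top 0.66 [ 0.4128 -0.1801  0.0468]
large_cup scene 0.59 [ 0.4162 -0.182   0.0497]
medium_cup w1 0.84 [ 0.4332 -0.3891  0.0318]
medium_cup top 0.58 [ 0.4308 -0.3909  0.0314]
medium_cup scene 0.67 [ 0.434  -0.3933  0.0343]
small_cup w1 0.63 [ 0.4729 -0.2774  0.0254]
small_cup top 0.56 [ 0.4718 -0.2793  0.0247]
small_cup scene 0.79 [ 0.4743 -0.2801  0.0268]
```

Request:
move_arm --pt "0 0 0 -2.5 0 -3.0 0.5" --pt "0 0 0 -3.4 0 -1.0 0.5" --pt "0 0 0 -3.5 0 0 0.5" --pt "0 0 0 -3.5 0.1 0 0.5" --pt "0 0 0 -3.5 0.1 0 0.5"

```text
clock: 7.48
tool_pos: [0.4764, -0.1811, 0.3118]
tcp_rot: [-0.0, 1.0, 0.0, -0.001]
contact_force: [-0.7, -1.4, -1.7]
finger_gap: 0.0636
gripper_force: 20.0
```

Request:
move_arm --pt "0 0 0 -3.5 0 0 0.5" --pt "0 0 0 -2.7 0 0 0.5" --pt "0 0 0 -0.5 0 0 0.5" --pt "0 0 0 0 0 0 0.5"

```text
clock: 7.82
tool_pos: [0.4098, -0.1814, 0.3127]
tcp_rot: [0.0, 1.0, -0.0, 0.0]
contact_force: [0.3, -0.3, -1.6]
finger_gap: 0.0635
gripper_force: 20.0
```

```bash
python3 - <<'E'
from h import *
p,R,s=T();print(p,R.as_matrix().round(4).tolist(),s["finger_gap"],s["contact_force"])
c=capture("scene");cv2.imwrite("pics/s1.png",cv2.resize(c["frame"][130:330,180:450],None,fx=2.9,fy=2.9,interpolation=2))
E
```

```text
[ 0.40980305 -0.18141282  0.31268168] [[1.0, -0.0007, 0.0004], [-0.0007, -1.0, -0.0003], [0.0004, 0.0003, -1.0]] 0.06351170680568664 [ 0.28009981 -0.32323321 -1.63913526]
```

View pics/s1.png

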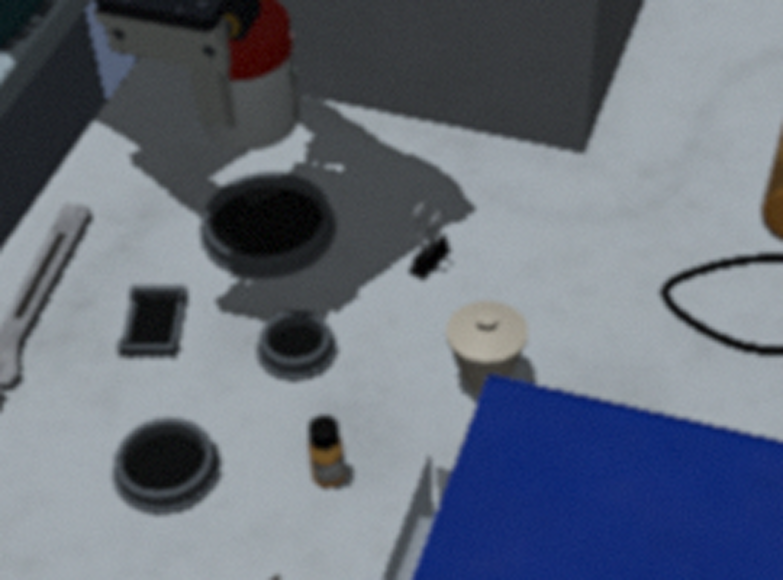

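The jar hangs upright at (262,90), above the cup at (268,222). Lowering.

Request:
move_arm --pt "0 0 0 0.1 0 3.0 0.5" --pt "0 0 0 0 0 3.0 0.5" --pt "0 0 0 0 0 1.8 0.5" --pt "0 0 0 0 0 0.8 0.5" --pt "0 0 0 0 0 0.5 0.5"

```text
clock: 8.28
tool_pos: [0.4126, -0.1813, 0.2205]
tcp_rot: [-0.001, 1.0, 0.0, -0.001]
contact_force: [-0.3, 0.5, -1.3]
finger_gap: 0.0635
gripper_force: 20.0
```

Request:
move_arm --pt "0 0 0 0 0 0.3 0.5" --pt "0 0 0 0 0 0.1 0.5" --pt "0 0 0 0 0 0 0.5"

```text
clock: 8.53
tool_pos: [0.4124, -0.1815, 0.2187]
tcp_rot: [0.0, 1.0, 0.0, 0.001]
contact_force: [-0.3, 0.2, -1.3]
finger_gap: 0.0638
gripper_force: 20.0
```

Request:
move_arm --pt "0 0 0 0 0 0.12 0.5" --pt "0 0 0 0 0 0 0.5"

```text
clock: 8.7
tool_pos: [0.4126, -0.1815, 0.2184]
tcp_rot: [0.0, 1.0, 0.0, 0.001]
contact_force: [-0.5, 4.4, 10.3]
finger_gap: 0.0637
gripper_force: 20.0
```

Request:
move_arm --pt "0 0 0 0 0 0.12 0.5" --pt "0 0 0 0 0 0 0.5"

```text
clock: 8.87
tool_pos: [0.4128, -0.1815, 0.2182]
tcp_rot: [0.0, 1.0, 0.0, 0.002]
contact_force: [-2.3, 9.7, 20.5]
finger_gap: 0.0639
gripper_force: 20.0
```

Request:
move_arm --pt "0 0 0 0 0 -0.15 0.5" --pt "0 0 0 0 0 0 0.72" --pt "0 0 0 0 0 0 0.85" --pt "0 0 0 0 0 0 1" --pt "0 0 0 0 0 0 1"

```text
clock: 9.28
tool_pos: [0.4119, -0.1814, 0.2168]
tcp_rot: [0.0, 1.0, 0.0, -0.0]
contact_force: [-0.8, -0.2, 0.1]
finger_gap: 0.0826
gripper_force: 0.0
```

Request:
move_arm --pt "0 0 0 0 0 0 1" --pt "0 0 0 0 0 -2.0 1" --pt "0 0 0 0 0 -3.5 1" --pt "0 0 0 0 0 -4.0 1" --pt "0 0 0 0 0 -4.0 1"

```text
clock: 9.7
tool_pos: [0.4116, -0.1813, 0.3531]
tcp_rot: [-0.0, 1.0, 0.0, -0.001]
contact_force: [0.7, -0.5, -0.2]
finger_gap: 0.0929
gripper_force: 0.0
```

```bash
python3 - <<'E'
from h import *
p,R,s=T();print(p,s["finger_gap"],s["clock"])
c=capture("scene");cv2.imwrite("pics/s2.png",cv2.resize(c["frame"][130:330,180:450],None,fx=2.9,fy=2.9,interpolation=2))
E
```

```text
[ 0.41158217 -0.18125669  0.35309273] 0.09287140412210669 9.7
```

View pics/s2.png

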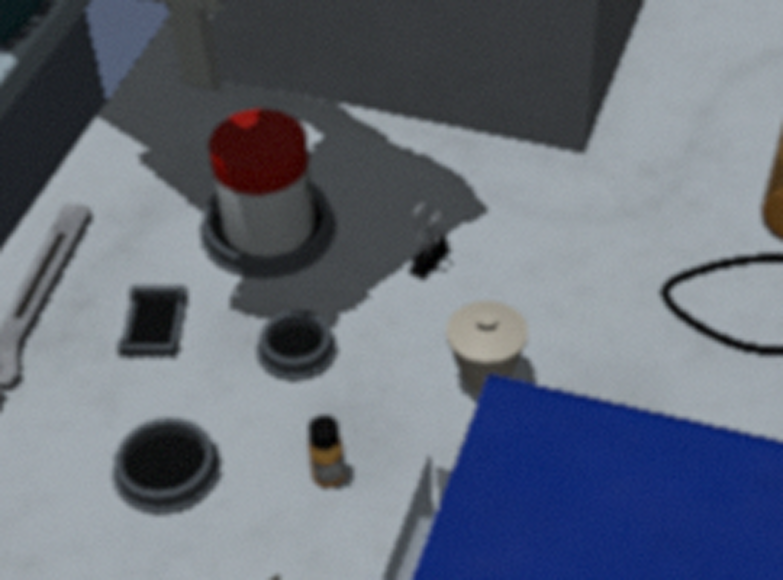

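The jar stands upright in the large cup (red cap at (258,150)). Now the crucible.

Request:
move_arm --pt "0 0 0 3.3 1.5 0 1" --pt "0 0 0 3.3 1.5 0 1" --pt "0 0 0 3.3 1.5 0 1" --pt "0 0 0 3.3 1.5 0 1" --pt "0 0 0 3.3 1.5 0 1"

```text
clock: 10.17
tool_pos: [0.5786, -0.2571, 0.3511]
tcp_rot: [-0.0, 1.0, 0.0, -0.0]
contact_force: [-0.6, 0.1, 0.0]
finger_gap: 0.0931
gripper_force: 0.0
```

Request:
move_arm --pt "0 0 0 1.8 1.0 0 1" --pt "0 0 0 0 0 3 1" --pt "0 0 0 0 0 3.6 1" --pt "0 0 0 0 0 3 1" --pt "0 0 0 0 0 0 1"

```text
clock: 10.58
tool_pos: [0.5938, -0.2658, 0.2486]
tcp_rot: [-0.002, 1.0, 0.0, -0.004]
contact_force: [-1.0, 0.3, -1.5]
finger_gap: 0.093
gripper_force: 0.0
```

Request:
move_arm --pt "0 0 0 0.1 0 2 1" --pt "0 0 0 0 0 1.2 1" --pt "0 0 0 0 0 0.8 0.8" --pt "0 0 0 0 0 0 0.6" --pt "0 0 0 0 0 0 0.5" --squeeze 15

```text
clock: 11.0
tool_pos: [0.5961, -0.2664, 0.2166]
tcp_rot: [0.0, 1.0, 0.0, 0.0]
contact_force: [0.6, 0.1, 0.3]
finger_gap: 0.0774
gripper_force: 0.0
```

Request:
move_arm --pt "0 0 0 0 0 0 0.35" --pt "0 0 0 0 0 0 0.35" --pt "0 0 0 0 0 0 0.35" --pt "0 0 0 0 0 0 0.35" --pt "0 0 0 0 0 0 0.35"

```text
clock: 11.42
tool_pos: [0.5961, -0.2664, 0.2163]
tcp_rot: [0.0, 1.0, 0.0, 0.0]
contact_force: [1.1, 0.8, 1.8]
finger_gap: 0.0481
gripper_force: 15.0
```

Gripped about 9 mm higher than planned, so I'll regrasp lower.

Request:
move_arm --pt "0 0 0 0 0 0 0.65" --pt "0 0 0 0 0 0 0.75" --pt "0 0 0 0 0 0.5 0.75" --pt "0 0 0 0 0 0.45 0.75" --pt "0 0 0 0 0 0 0.75"

```text
clock: 11.83
tool_pos: [0.5957, -0.2662, 0.2048]
tcp_rot: [-0.0, 1.0, 0.0, -0.001]
contact_force: [-0.3, 1.0, -0.9]
finger_gap: 0.0695
gripper_force: 0.0
```

Request:
move_arm --pt "0 0 0 0 0 0 0.6" --pt "0 0 0 0 0 0 0.35" --pt "0 0 0 0 0 0 0.35" --pt "0 0 0 0 0 0 0.35" --pt "0 0 0 0 0 0 0.35"

```text
clock: 12.25
tool_pos: [0.596, -0.2663, 0.2065]
tcp_rot: [0.0, 1.0, 0.0, 0.0]
contact_force: [0.4, 0.3, 0.5]
finger_gap: 0.0482
gripper_force: 15.0
```

Request:
move_arm --pt "0 0 0 0 0 0 0.35" --pt "0 0 0 0 0 -1 0.35" --pt "0 0 0 0 0 -2.5 0.35" --pt "0 0 0 0 0 -3.5 0.35" --pt "0 0 0 0 0 -1.5 0.35"

```text
clock: 12.67
tool_pos: [0.5963, -0.2665, 0.2963]
tcp_rot: [0.001, 1.0, 0.0, 0.002]
contact_force: [1.4, -1.4, 0.5]
finger_gap: 0.0483
gripper_force: 15.0
```

```bash
python3 - <<'E'
from h import *
p,R,s=T();print(p,s["finger_gap"],s["contact_force"])
c,o=look(None,["crucible"]);cv2.imwrite("pics/w3.png",c["frame"])
E
```

```text
[ 0.59629495 -0.26651707  0.29634283] 0.04833537945562806 [ 1.39666377 -1.39716982  0.48454034]
```

View pics/w3.png

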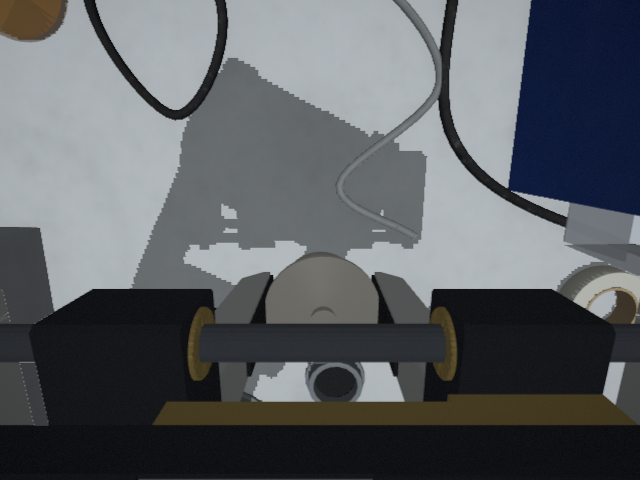

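The crucible is held upright, with its lid at (320,290).

Request:
move_arm --pt "0 0 0 -2.0 1.5 0 0.35" --pt "0 0 0 -3.2 2.4 0 0.35" --pt "0 0 0 -3.2 2.4 0 0.35" --pt "0 0 0 -3.2 2.4 0 0.35" --pt "0 0 0 -2.7 2.1 0 0.35"

```text
clock: 13.18
tool_pos: [0.451, -0.3751, 0.29]
tcp_rot: [-0.0, 1.0, 0.0, -0.001]
contact_force: [0.5, -0.1, 0.5]
finger_gap: 0.0483
gripper_force: 15.0
```

Request:
move_arm --pt "0 0 0 -1.5 1.2 0 0.35" --pt "0 0 0 -0.5 0.4 0 0.35" --pt "0 0 0 0 0 0 0.35" --pt "0 0 0 0 0 0 0.35"

```text
clock: 13.52
tool_pos: [0.4333, -0.3901, 0.2907]
tcp_rot: [-0.0, 1.0, -0.0, -0.0]
contact_force: [-0.8, 0.3, -0.7]
finger_gap: 0.0483
gripper_force: 15.0
```

Request:
move_arm --pt "0 0 0 0 0.1 2.5 0.35" --pt "0 0 0 0 0 2.8 0.35" --pt "0 0 0 0 0 1.5 0.35" --pt "0 0 0 0 0 0.6 0.35" --pt "0 0 0 0 0 0 0.35"

```text
clock: 13.93
tool_pos: [0.4337, -0.3904, 0.2157]
tcp_rot: [-0.001, 1.0, 0.001, -0.001]
contact_force: [-0.6, 0.5, -0.9]
finger_gap: 0.0483
gripper_force: 15.0
```

Request:
move_arm --pt "0 0 0 0 0 0.25 0.35" --pt "0 0 0 0 0 0 0.35"

```text
clock: 14.1
tool_pos: [0.4336, -0.3913, 0.2157]
tcp_rot: [0.0, 1.0, 0.0, 0.0]
contact_force: [-0.2, 0.4, -0.3]
finger_gap: 0.048
gripper_force: 15.0
```

Request:
move_arm --pt "0 0 0 0 0 0.25 0.35" --pt "0 0 0 0 0 0 0.35" --pt "0 0 0 0 0 0 0.35"

```text
clock: 14.35
tool_pos: [0.4331, -0.3914, 0.2128]
tcp_rot: [0.0, 1.0, 0.0, 0.0]
contact_force: [1.1, 0.8, 0.1]
finger_gap: 0.0484
gripper_force: 15.0
```

Request:
move_arm --pt "0 0 0 0 0 0.12 0.35" --pt "0 0 0 0 0 0 0.35"

```text
clock: 14.52
tool_pos: [0.4331, -0.3915, 0.2114]
tcp_rot: [0.0, 1.0, 0.0, 0.0]
contact_force: [0.2, -1.3, 1.9]
finger_gap: 0.0484
gripper_force: 15.0
```

Request:
move_arm --pt "0 0 0 0 0 0.06 0.35" --pt "0 0 0 0 0 0 0.35"

```text
clock: 14.68
tool_pos: [0.4332, -0.3915, 0.2113]
tcp_rot: [0.0, 1.0, 0.0, 0.0]
contact_force: [-0.0, 1.1, 6.4]
finger_gap: 0.0482
gripper_force: 15.0
```

Request:
move_arm --pt "0 0 0 0 0 0 0.55" --pt "0 0 0 0 0 0 0.7" --pt "0 0 0 0 0 0 0.85" --pt "0 0 0 0 0 0 0.85" --pt "0 0 0 0 0 0 0.85"

```text
clock: 15.1
tool_pos: [0.433, -0.3914, 0.2104]
tcp_rot: [-0.0, 1.0, 0.0, -0.0]
contact_force: [0.0, -0.9, -0.2]
finger_gap: 0.0733
gripper_force: 0.0
```

Request:
move_arm --pt "0 0 0 0 0 -1.5 0.85" --pt "0 0 0 0 0 -3.5 0.85" --pt "0 0 0 0 0 -4 0.85" --pt "0 0 0 0 0 -4 0.85" --pt "0 0 0 0 0 0 0.85"

```text
clock: 15.52
tool_pos: [0.4335, -0.3918, 0.3491]
tcp_rot: [0.004, 1.0, 0.0, 0.004]
contact_force: [0.9, -0.9, 1.2]
finger_gap: 0.0789
gripper_force: 0.0
```

Request:
move_arm --pt "0 0 0 1.5 0 0 0.85" --pt "0 0 0 3.0 -1.3 0 0.85" --pt "0 0 0 0 0 0 0.85" --pt "0 0 0 0 0 0 0.85"

```text
clock: 15.85
tool_pos: [0.4794, -0.3778, 0.3388]
tcp_rot: [-0.001, 1.0, 0.001, -0.001]
contact_force: [-0.9, -0.3, -0.4]
finger_gap: 0.0789
gripper_force: 0.0
```

```bash
python3 - <<'E'
from h import *
p,R,s=T();print(p,s["finger_gap"],s["clock"])
c=capture("scene");cv2.imwrite("pics/s3.png",cv2.resize(c["frame"][130:330,180:450],None,fx=2.9,fy=2.9,interpolation=2))
c,o=look("pics/w4.png","vial small_cup clip clip_tray".split())
for n in o:
    d=o[n][1];print(n,d["score"],d["rect"],[onz(c,cen(d),z)[:2].round(4) for z in(.01,.025,.049)])
E
```

```text
[ 0.4793786  -0.37780189  0.33876445] 0.07888452889498318 15.85
vial 0.61 [184.6, 207.1, 58.7, 53.3] [array([ 0.4736, -0.2817]), array([ 0.477 , -0.2864]), array([ 0.4826, -0.2939])]
small_cup 0.8 [182.3, 207.7, 59.6, 51.2] [array([ 0.474 , -0.2801]), array([ 0.4774, -0.2848]), array([ 0.4829, -0.2925])]
clip 0.6 [46.4, 155.6, 68.9, 27.9] [array([ 0.5293, -0.1722]), array([ 0.53  , -0.1823]), array([ 0.5312, -0.1983])]
```

View pics/s3.png

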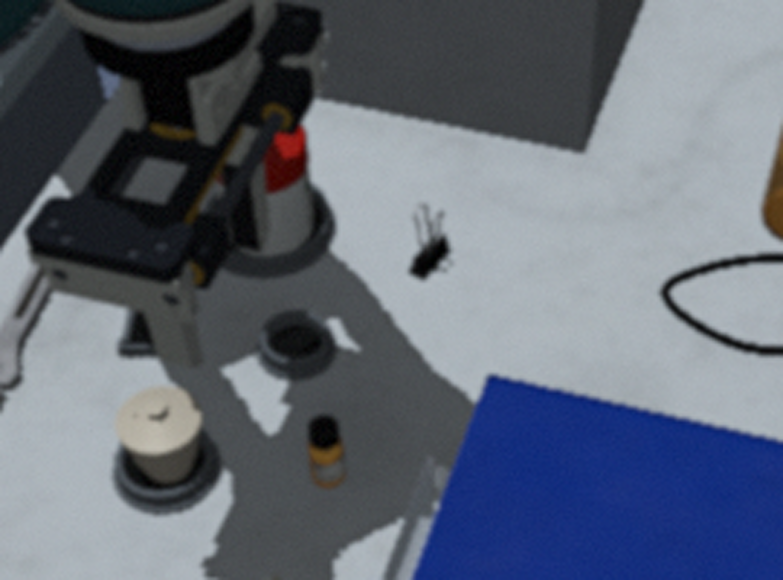

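View pics/w4.png

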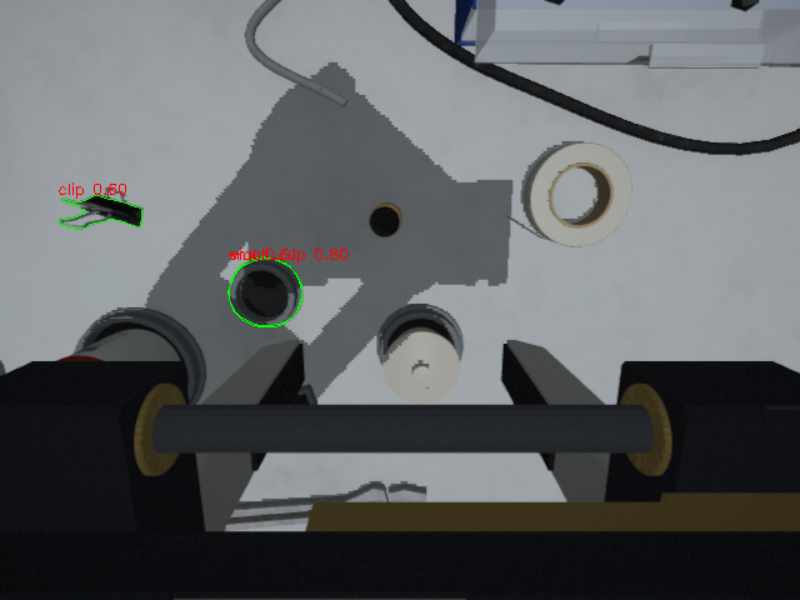

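The crucible stands in the medium cup ((160,430) in the scene crop). In the wrist view the vial cap is at (384,221) and the small cup at (265,293).

```bash
python3 - <<'E'
from h import *
c=capture("wrist")
print("vial",onz(c,(384.5/1.25,221.5/1.25),.049), "clip body",onz(c,(110/1.25,212/1.25),.01))
P=[(640,0)]
E
```

```text
vial [ 0.52543031 -0.36784801  0.049     ] clip body [ 0.52900756 -0.17854588  0.01      ]
```

Request:
move_arm --pt "0 0 0 2.3 -0.5 0 0.7" --pt "0 0 0 2.3 -0.5 0 0.6" --pt "0 0 0 0 0 3 0.6" --pt "0 0 0 0 0 3 0.6" --pt "0 0 0 0 0 2.5 0.6"

```text
clock: 16.62
tool_pos: [0.5239, -0.3682, 0.2538]
tcp_rot: [-0.0, 1.0, 0.0, -0.0]
contact_force: [0.7, -0.7, -0.5]
finger_gap: 0.056
gripper_force: 0.0
```

Request:
move_arm --pt "0 0 0 0 0 2 0.6" --pt "0 0 0 0 0 1.5 0.6" --pt "0 0 0 0 0 0.8 0.6" --pt "0 0 0 0 0 0 0.6" --pt "0 0 0 0 0 0 0.6"

```text
clock: 17.03
tool_pos: [0.5241, -0.3686, 0.2133]
tcp_rot: [0.0, 1.0, 0.0, 0.0]
contact_force: [-0.2, -0.5, 0.5]
finger_gap: 0.0558
gripper_force: 0.0
```

Request:
move_arm --pt "0 0 0 0.1 -0.1 0.8 0.6" --pt "0 0 0 0 0 0.5 0.6" --pt "0 0 0 0 0 0 0.6"

```text
clock: 17.28
tool_pos: [0.5249, -0.3672, 0.1988]
tcp_rot: [-0.0, 1.0, 0.0, -0.0]
contact_force: [-0.1, 0.1, -0.4]
finger_gap: 0.0556
gripper_force: 0.0
```

Request:
move_arm --pt "0 0 0 0 0 0 0.45" --pt "0 0 0 0 0 0 0.3" --pt "0 0 0 0 0 0 0.25" --pt "0 0 0 0 0 0 0.1" --pt "0 0 0 0 0 0 0.1" --squeeze 10

```text
clock: 17.7
tool_pos: [0.525, -0.3674, 0.1998]
tcp_rot: [0.0, 1.0, 0.0, 0.0]
contact_force: [0.4, 0.3, 0.2]
finger_gap: 0.0272
gripper_force: 0.0
```

Request:
move_arm --pt "0 0 0 0 0 0 0.1" --pt "0 0 0 0 0 0 0.1" --pt "0 0 0 0 0 0 0.1"

```text
clock: 17.95
tool_pos: [0.525, -0.3674, 0.1997]
tcp_rot: [0.0, 1.0, 0.0, 0.0]
contact_force: [-0.3, -0.5, 1.6]
finger_gap: 0.0208
gripper_force: 10.0
```

Request:
move_arm --pt "0 0 0 0 0 -1.5 0.1" --pt "0 0 0 0 0 -3.0 0.1" --pt "0 0 0 0 0 -3.0 0.1" --pt "0 0 0 -1.0 -1.7 0 0.1" --pt "0 0 0 -1.6 -2.8 0 0.1"

```text
clock: 18.37
tool_pos: [0.4994, -0.3234, 0.2777]
tcp_rot: [0.001, 1.0, -0.0, 0.002]
contact_force: [-0.1, 0.4, -0.9]
finger_gap: 0.0211
gripper_force: 10.0
```

Request:
move_arm --pt "0 0 0 -1.6 -2.6 0 0.1" --pt "0 0 0 -0.7 -1.3 0 0.1" --pt "0 0 0 -0.2 -0.3 0 0.1" --pt "0 0 0 0 0 0 0.1"

```text
clock: 18.7
tool_pos: [0.4738, -0.2799, 0.2759]
tcp_rot: [0.0, 1.0, 0.001, 0.001]
contact_force: [0.2, 0.2, -0.6]
finger_gap: 0.0211
gripper_force: 10.0
```

```bash
python3 - <<'E'
from h import *
p,R,s=T();print(p,s["finger_gap"])
c,o=look(None,[]);cv2.imwrite("pics/w5.png",cv2.resize(c["frame"][150:400,160:480],None,fx=2.4,fy=2.4))
E
```

```text
[ 0.47384159 -0.27993589  0.27586435] 0.021068066737249196
```

View pics/w5.png

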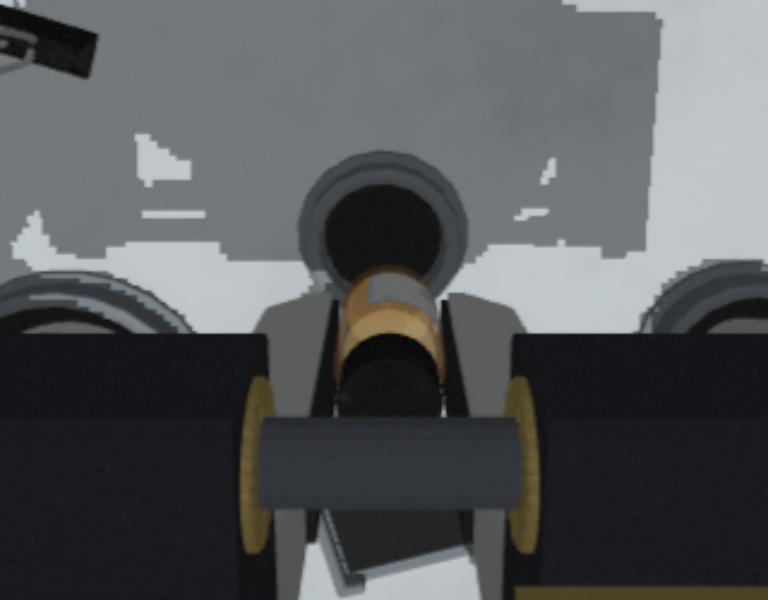

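The vial is held upright. The small cup's ring is centred near (383,233); checking that position and getting the clip's yaw.

```bash
python3 - <<'E'
from h import *
import pickle
c=capture("wrist")
print(onz(c,(160+383/2.4,150+236/2.4),.008),onz(c,(160+383/2.4,150+233/2.4),.015))
print("clip edge (+long side)",onz(c,(160+99/2.4,150+34/2.4),.014),onz(c,(160+10/2.4,150+10/2.4),.014))
E
```

```text
[ 0.47346814 -0.27919178  0.008     ] [ 0.47626385 -0.27922762  0.015     ]
clip edge (+long side) [ 0.53270887 -0.20076289  0.014     ] [ 0.53909771 -0.17686633  0.014     ]
```

Request:
move_arm --pt "0 0 0 0 0 2.5 0.1" --pt "0 0 0 0 0 2.3 0.1" --pt "0 0 0 0 0 1.2 0.1" --pt "0 0 0 0 0 0.6 0.1" --pt "0 0 0 0 0 0 0.1"

```text
clock: 19.22
tool_pos: [0.4741, -0.2808, 0.2074]
tcp_rot: [-0.001, 1.0, -0.0, -0.001]
contact_force: [-0.2, -0.1, 0.6]
finger_gap: 0.0208
gripper_force: 10.0
```

Request:
move_arm --pt "0 0 0 0 0 0.2 0.1" --pt "0 0 0 0 0 0 0.1" --pt "0 0 0 0 0 0 0.1"

```text
clock: 19.47
tool_pos: [0.4743, -0.2806, 0.2075]
tcp_rot: [0.0, 1.0, 0.0, 0.001]
contact_force: [-0.6, 0.4, -0.3]
finger_gap: 0.0211
gripper_force: 10.0
```

Request:
move_arm --pt "0 0 0 0 0 0.2 0.1" --pt "0 0 0 0 0 0 0.1" --pt "0 0 0 0 0 0 0.1"

```text
clock: 19.72
tool_pos: [0.474, -0.2804, 0.2048]
tcp_rot: [0.0, 1.0, 0.0, 0.0]
contact_force: [0.4, -0.1, -1.4]
finger_gap: 0.0207
gripper_force: 10.0
```

Request:
move_arm --pt "0 0 0 0 0 0.1 0.1" --pt "0 0 0 0 0 0 0.1"

```text
clock: 19.88
tool_pos: [0.4742, -0.2804, 0.2044]
tcp_rot: [0.0, 1.0, 0.0, 0.0]
contact_force: [-2.0, 2.3, 8.4]
finger_gap: 0.0208
gripper_force: 10.0
```

Request:
move_arm --pt "0 0 0 0 0 -0.04 0.2" --pt "0 0 0 0 0 0 0.35" --pt "0 0 0 0 0 0 0.5" --pt "0 0 0 0 0 0 0.5" --pt "0 0 0 0 0 0 0.5"

```text
clock: 20.3
tool_pos: [0.474, -0.2804, 0.2039]
tcp_rot: [-0.0, 1.0, 0.0, -0.0]
contact_force: [0.3, 0.9, 0.4]
finger_gap: 0.0429
gripper_force: 0.0
```

Request:
move_arm --pt "0 0 0 0 0 -1.5 0.5" --pt "0 0 0 0 0 -3.5 0.5" --pt "0 0 0 0 0 -4 0.5" --pt "0 0 0 0 0 -3 0.5" --pt "0 0 0 0 0 0 0.5"

```text
clock: 20.72
tool_pos: [0.4745, -0.2807, 0.3308]
tcp_rot: [0.002, 1.0, 0.0, 0.004]
contact_force: [1.0, -1.8, 0.6]
finger_gap: 0.0467
gripper_force: 0.0
```

Request:
move_arm --pt "0 0 0 0.5 -3.3 0 0.5" --pt "0 0 0 0.5 -3.3 0 0.5" --pt "0 0 0 0.5 -3.3 0 0.5" --pt "0 0 0 0 0 0 0.5"

```text
clock: 21.05
tool_pos: [0.4893, -0.1777, 0.3237]
tcp_rot: [-0.001, 1.0, 0.001, 0.0]
contact_force: [-0.2, -0.7, 0.5]
finger_gap: 0.0466
gripper_force: 0.0
```

```bash
python3 - <<'E'
from h import *
p,R,s=T();print(p,s["finger_gap"],s["clock"])
c,o=look("pics/w6.png",["clip","vial","clip_tray","small_cup"])
a=capture("scene")["frame"][150:330,180:420];cv2.imwrite("pics/s4.png",cv2.resize(a,None,fx=2.2,fy=2.2,interpolation=2))
i=cv2.resize(c["frame"][90:390,100:540],None,fx=1,fy=1)
b=cv2.resize(a,None,fx=1.5,fy=300/180*1.0) ;b=cv2.resize(a,(400,300),interpolation=2)
cv2.imwrite("pics/comb.png",np.vstack([np.hstack([cv2.resize(c["frame"],(400,300)),b]),cv2.resize(c["frame"][120:270,150:550],(800,300),interpolation=2)]))
E
```

```text
[ 0.48929238 -0.17769415  0.3237466 ] 0.046610326880590594 21.05
```

View pics/comb.png

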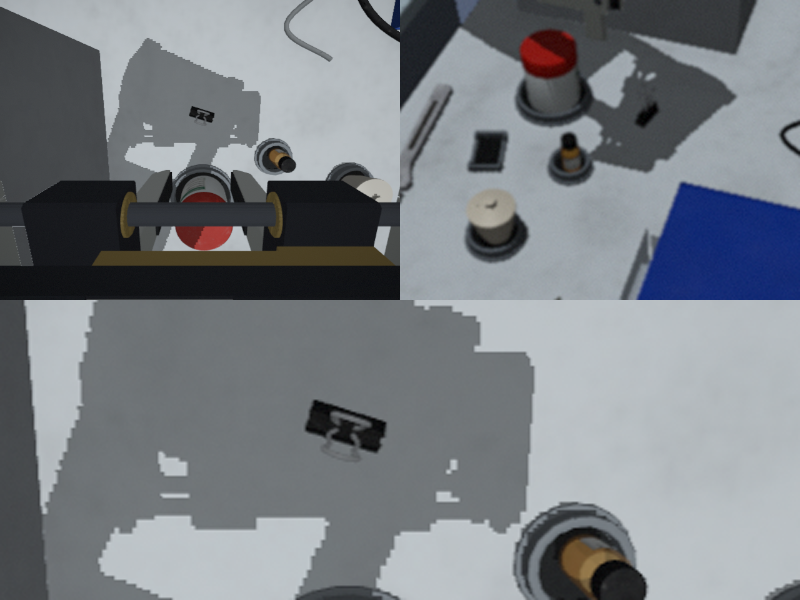

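All three are upright in their cups. The clip's body corners are near (313,401), (386,418), (379,452) and (306,430) in the lower panel.

```bash
python3 - <<'E'
from h import *
import pickle
c=capture("wrist")
P=np.array([onz(c,(150+x/2,120+(y-300)/2),.015)[:2] for x,y in[(313,401),(386,418),(379,452),(306,430)]])
print(P.round(4).tolist(),P.mean(0));v=P[1]-P[0]+P[2]-P[3];print("long deg",np.degrees(np.arctan2(v[1],v[0])),np.linalg.norm(P[1]-P[0]),np.linalg.norm(P[2]-P[1]))
c1,o1=pickle.load(open("w1.pkl","rb"))
d=o1["clip_tray"];k=max(cv2.findContours(d["region"].astype(np.uint8),0,1)[0],key=len)[:,0]
print("w1 tray",cv2.minAreaRect(np.array([onz(c1,q,.008)[:2]*1000 for q in k],np.float32)))
ct=capture("top")
for d in outline_of("top","clip_tray")[:1]:
    k=max(cv2.findContours(d["region"].astype(np.uint8),0,1)[0],key=len)[:,0]
    print(d["score"],cv2.minAreaRect(np.array([onz(ct,q,.008)[:2]*1000 for q in k],np.float32)))
cs=capture("scene")
for d in outline_of("scene","clip_tray")[:1]:
    k=max(cv2.findContours(d["region"].astype(np.uint8),0,1)[0],key=len)[:,0]
    print(d["score"],cv2.minAreaRect(np.array([onz(cs,q,.008)[:2]*1000 for q in k],np.float32)))
E
```

```text
[[0.5407, -0.17], [0.5341, -0.1992], [0.5205, -0.1965], [0.5293, -0.1671]] [ 0.5311495  -0.18320893]
long deg -104.79295868561977 0.02990687141114023 0.01385362779505824
w1 tray ((374.6789855957031, -283.8421325683594), (41.484989166259766, 57.53015899658203), 16.422225952148438)
0.59 ((373.9401550292969, -285.4541931152344), (39.74388885498047, 56.001712799072266), 17.066410064697266)
0.89 ((378.37713623046875, -286.8558654785156), (41.08869552612305, 61.45244598388672), 16.684114456176758)
```

Request:
move_arm --pt "0 0 -0.1193 0 0 0 0.5" --pt "0 0 -0.1193 0 0 0 0.5" --pt "0 0 -0.1193 0 0 0 0.5" --pt "0 0 -0.1193 0 0 0 0.5" --pt "0 0 -0.1193 0 0 0 0.5"

```text
clock: 22.02
tool_pos: [0.4889, -0.1816, 0.3239]
tcp_rot: [-0.0, 0.955, 0.297, -0.0]
contact_force: [-0.2, 0.5, 0.2]
finger_gap: 0.0464
gripper_force: 0.0
```

Request:
move_arm --pt "0 0 -0.1193 0 0 0 0.5" --pt "0 0 -0.1193 0 0 0 0.5" --pt "0 0 -0.1193 0 0 0 0.5" --pt "0 0 -0.1193 0 0 0 0.5" --pt "0 0 -0.1193 0 0 0 0.5"

```text
clock: 22.43
tool_pos: [0.4889, -0.1816, 0.3239]
tcp_rot: [-0.0, 0.826, 0.564, -0.0]
contact_force: [0.7, -0.2, 0.3]
finger_gap: 0.0467
gripper_force: 0.0
```

Request:
move_arm --pt "0 0 -0.1193 0 0 0 0.5" --pt "0 0 0 0 0 0 0.5" --pt "0 0 0 0 0 0 0.5"

```text
clock: 22.68
tool_pos: [0.4889, -0.1815, 0.3239]
tcp_rot: [-0.0, 0.793, 0.609, -0.0]
contact_force: [0.2, 0.7, -0.1]
finger_gap: 0.0467
gripper_force: 0.0
```

```bash
python3 - <<'E'
from h import *
p,R,s=T();print(p,s["joint_positions"])
sh,a,cur=axis_to((.531,-.183),np.radians(-14.8),.024);print(sh.round(2),a,cur)
E
```

```text
[ 0.48893553 -0.18152436  0.32393187] [-4.04403255e-01 -1.89787012e-01  1.87034217e+00 -4.82253089e-06
  1.46110215e+00 -1.42200051e-01]
[ 0.95  4.1  13.29] -0.0038939461408071807 -15.023106679519511
```

Request:
move_arm --pt "0 0 0 0.5 2.05 1 0.5" --pt "0 0 0 0.45 2.05 2 0.5" --pt "0 0 0 0 0 1 0.5" --pt "0 0 0 0 0 0 0.5"

```text
clock: 23.02
tool_pos: [0.531, -0.1825, 0.2811]
tcp_rot: [-0.002, 0.793, 0.609, -0.001]
contact_force: [-0.3, -1.1, -0.9]
finger_gap: 0.0464
gripper_force: 0.0
```

```bash
python3 - <<'E'
from h import *
p,R,s=T();print(p)
c=capture("wrist");cv2.imwrite("pics/w7.png",cv2.resize(c["frame"][130:330,190:450],None,fx=3,fy=3,interpolation=2))
for z in (0,.016):
  print(proj(c,np.array([p[0],p[1],z])))
E
```

```text
[ 0.53096214 -0.182542    0.28112608]
[323.68807303 242.84098919]
[323.70358973 248.383894  ]
```

View pics/w7.png

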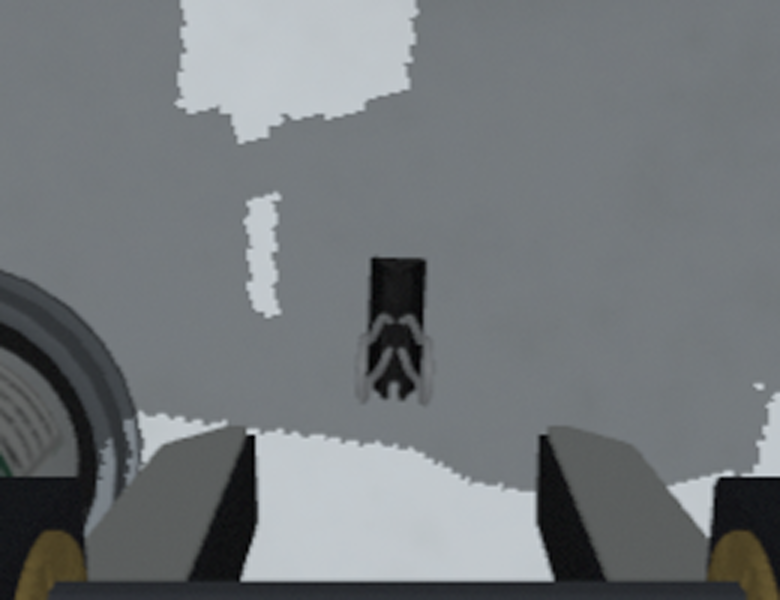

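The clip is square to the fingers, centred near (398,325) in the crop. That is about 4 mm further along tool x, so I'll correct and descend.

Request:
move_arm --pt "0 0 0 0.4 0 2.5 0.5" --pt "0 0 0 0 0 3 0.5" --pt "0 0 0 0 0 1.8 0.5" --pt "0 0 0 0 0 1 0.5" --pt "0 0 0 0 0 0 0.5"

```text
clock: 23.48
tool_pos: [0.5313, -0.1788, 0.1999]
tcp_rot: [-0.001, 0.793, 0.61, -0.001]
contact_force: [-0.6, 0.3, 0.4]
finger_gap: 0.0465
gripper_force: 0.0
```

Request:
move_arm --pt "0 0 0 0 0 0.3 0.5" --pt "0 0 0 0 0 0 0.5" --pt "0 0 0 0 0 0 0.5"

```text
clock: 23.73
tool_pos: [0.5323, -0.179, 0.1994]
tcp_rot: [0.001, 0.792, 0.61, 0.0]
contact_force: [0.4, 0.8, 0.2]
finger_gap: 0.0464
gripper_force: 0.0
```

Request:
move_arm --pt "0 0 0 0 0 0.6 0.5" --pt "0 0 0 0 0 0.2 0.5" --pt "0 0 0 0 0 0 0.5"

```text
clock: 23.98
tool_pos: [0.5319, -0.1787, 0.1895]
tcp_rot: [-0.0, 0.792, 0.61, -0.0]
contact_force: [0.1, -0.0, -1.1]
finger_gap: 0.0466
gripper_force: 0.0
```

Request:
move_arm --pt "0 0 0 0 0 0 0.3" --pt "0 0 0 0 0 0 0.2" --pt "0 0 0 0 0 0 0.05" --pt "0 0 0 0 0 0 0.05" --pt "0 0 0 0 0 0 0.05" --squeeze 12

```text
clock: 24.4
tool_pos: [0.5321, -0.1788, 0.19]
tcp_rot: [0.0, 0.792, 0.61, 0.0]
contact_force: [-0.5, -0.4, 0.8]
finger_gap: 0.0176
gripper_force: 0.0
```

Request:
move_arm --pt "0 0 0 0 0 0 0.05" --pt "0 0 0 0 0 0 0.05" --pt "0 0 0 0 0 0 0.05"

```text
clock: 24.65
tool_pos: [0.5321, -0.1788, 0.19]
tcp_rot: [0.0, 0.792, 0.61, 0.0]
contact_force: [-0.1, 0.7, -0.0]
finger_gap: 0.0115
gripper_force: 11.3
```

Request:
move_arm --pt "0 0 0 0 0 -1.5 0.05" --pt "0 0 0 0 0 -3.5 0.05" --pt "0 0 0 0 0 -3.5 0.05" --pt "0 0 0 0 0 -3 0.05" --pt "0 0 -0.11 0 0 0 0.05"

```text
clock: 25.07
tool_pos: [0.5328, -0.1791, 0.3118]
tcp_rot: [0.004, 0.758, 0.652, 0.002]
contact_force: [0.6, 0.1, 0.8]
finger_gap: 0.0113
gripper_force: 11.3
```

Request:
move_arm --pt "0 0 -0.11 0 0 0 0.05" --pt "0 0 -0.11 0 0 0 0.05" --pt "0 0 -0.11 0 0 0 0.05" --pt "0 0 -0.11 0 0 0 0.05" --pt "0 0 0 0 0 0 0.05"

```text
clock: 25.48
tool_pos: [0.532, -0.1788, 0.3049]
tcp_rot: [-0.0, 0.595, 0.804, -0.0]
contact_force: [0.5, 0.5, -0.7]
finger_gap: 0.0113
gripper_force: 11.3
```

```bash
python3 - <<'E'
from h import *
p,R,s=T();print(p,s["finger_gap"])
sh,a,cur=axis_to((.375,-.285),np.radians(16.7),.13);print(sh.round(2),a,cur)
E
```

```text
[ 0.53202174 -0.17879482  0.30494009] 0.011348336399688975
[ -5.55 -18.12   0.79] 0.005898703158386587 17.037970795576037
```

Request:
move_arm --pt "0 0 0 -0.6 -2.0 0 0.05" --pt "0 0 0 -1.1 -3.6 0 0.05" --pt "0 0 0 -1.2 -3.8 0 0.05" --pt "0 0 0 -1.2 -3.8 0 0.05" --pt "0 0 0 -1.0 -3.3 0 0.05"

```text
clock: 25.9
tool_pos: [0.3869, -0.2757, 0.3049]
tcp_rot: [0.0, 0.598, 0.801, -0.0]
contact_force: [0.4, -0.1, 0.1]
finger_gap: 0.0112
gripper_force: 11.3
```

Request:
move_arm --pt "0 0 0 -0.5 -1.6 0 0.05" --pt "0 0 0 0 0 0 0.05" --pt "0 0 0 0 0 0 0.05"

```text
clock: 26.15
tool_pos: [0.3743, -0.2849, 0.3052]
tcp_rot: [0.0, 0.599, 0.801, 0.0]
contact_force: [0.1, -0.1, 0.4]
finger_gap: 0.011
gripper_force: 11.3
```

```bash
python3 - <<'E'
from h import *
p,R,s=T();print(p,s["finger_gap"])
c=capture("wrist");im=c["frame"].copy()
for z in(.004,.010):
  ex=R.as_matrix()[:,0]*.024;q=np.array([p[0],p[1],z])
  for w in(q-ex,q,q+ex): cv2.circle(im,tuple(int(v) for v in proj(c,w).round()),1,(0,0,255) if z<.005 else (0,255,0),-1)
  print(proj(c,q))
cv2.imwrite("pics/w8.png",cv2.resize(im[130:330,190:450],None,fx=3,fy=3,interpolation=2))
E
```

```text
[ 0.37428215 -0.28490447  0.30518316] 0.01103413589982882
[321.90049012 236.5495743 ]
[321.90397862 238.28996264]
```

View pics/w8.png

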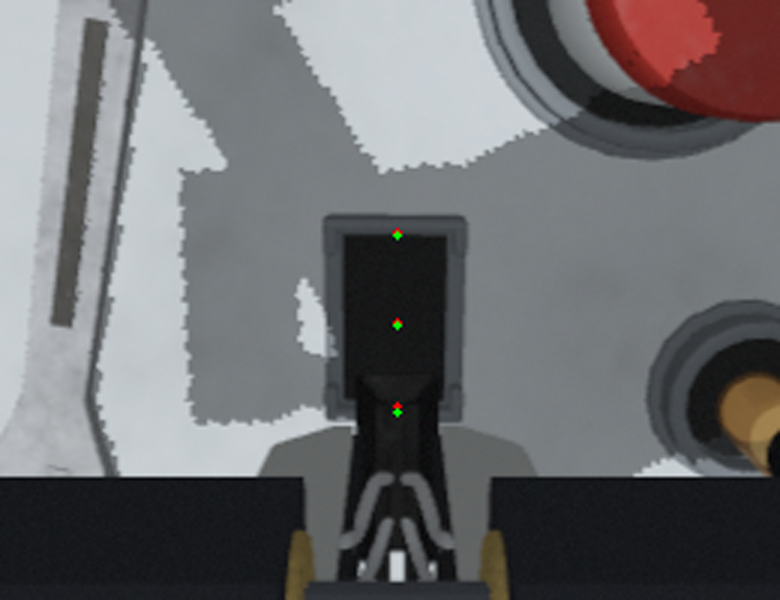

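The tray (centre near (395,317)) lines up with the tool axis mark at (397,323), with clip and tray parallel. I'll shift 1.5 mm and lower.

Request:
move_arm --pt "0 0 0 0.15 0 2.5 0.05" --pt "0 0 0 0 0 3.2 0.05" --pt "0 0 0 0 0 2.5 0.05" --pt "0 0 0 0 0 1.2 0.05" --pt "0 0 0 0 0 0.5 0.05"

```text
clock: 26.62
tool_pos: [0.3747, -0.2823, 0.204]
tcp_rot: [-0.002, 0.597, 0.802, 0.0]
contact_force: [0.5, -0.1, -1.1]
finger_gap: 0.0113
gripper_force: 11.3
```

Request:
move_arm --pt "0 0 0 0 0 0 0.05" --pt "0 0 0 0 0 0 0.05"

```text
clock: 26.78
tool_pos: [0.375, -0.2831, 0.2071]
tcp_rot: [0.0, 0.597, 0.802, -0.0]
contact_force: [0.0, -0.1, 0.4]
finger_gap: 0.0114
gripper_force: 11.3
```

Request:
move_arm --pt "0 0 0 0 0 0.6 0.05" --pt "0 0 0 0 0 0.4 0.05" --pt "0 0 0 0 0 0.1 0.05" --pt "0 0 0 0 0 0 0.05"

```text
clock: 27.12
tool_pos: [0.3743, -0.2831, 0.1949]
tcp_rot: [-0.0, 0.597, 0.802, 0.0]
contact_force: [0.4, 0.7, 0.1]
finger_gap: 0.0113
gripper_force: 11.3
```

Request:
move_arm --pt "0 0 0 0 0 0.12 0.05" --pt "0 0 0 0 0 0 0.05"

```text
clock: 27.28
tool_pos: [0.3744, -0.2832, 0.1939]
tcp_rot: [0.0, 0.597, 0.802, 0.0]
contact_force: [-0.3, 0.4, -0.2]
finger_gap: 0.011
gripper_force: 11.3
```

Request:
move_arm --pt "0 0 0 0 0 0.1 0.05" --pt "0 0 0 0 0 0 0.05"

```text
clock: 27.45
tool_pos: [0.3745, -0.2832, 0.1937]
tcp_rot: [0.0, 0.597, 0.802, -0.0]
contact_force: [-4.8, 3.6, 12.4]
finger_gap: 0.0113
gripper_force: 13.3
```

Request:
move_arm --pt "0 0 0 0 0 -0.04 0.15" --pt "0 0 0 0 0 0 0.25" --pt "0 0 0 0 0 0 0.4" --pt "0 0 0 0 0 0 0.4" --pt "0 0 0 0 0 0 0.4"

```text
clock: 27.87
tool_pos: [0.3743, -0.2831, 0.193]
tcp_rot: [-0.0, 0.597, 0.802, -0.0]
contact_force: [0.1, 0.3, 0.3]
finger_gap: 0.0348
gripper_force: 0.0
```

Request:
move_arm --pt "0 0 0 0 0 -1.5 0.4" --pt "0 0 0 0 0 -3 0.4" --pt "0 0 0 0 0 -4 0.4" --pt "0 0 0 0 0 -4 0.4" --pt "0 0 0 0 0 -3 0.4"

```text
clock: 28.28
tool_pos: [0.3742, -0.2829, 0.3514]
tcp_rot: [0.001, 0.597, 0.802, -0.0]
contact_force: [0.8, -1.1, 0.7]
finger_gap: 0.0371
gripper_force: 0.0
```

Request:
move_arm --pt "0 0 0 -3 0 -2 0.4" --pt "0 0 0 -3 0 0 0.4" --pt "0 0 0 -2 0 0 0.4" --pt "0 0 0 0 0 0 0.4" --pt "0 0 0 0 0 0 0.4"

```text
clock: 28.7
tool_pos: [0.3974, -0.3602, 0.3675]
tcp_rot: [-0.001, 0.597, 0.802, 0.0]
contact_force: [-0.3, -0.7, -0.1]
finger_gap: 0.0371
gripper_force: 0.0
```

```bash
python3 - <<'E'
from h import *
p,R,s=T();print(p,s["finger_gap"],s["clock"],s["contact_force"])
c=capture("wrist")["frame"]
a=capture("scene")["frame"][150:330,180:420]
cv2.imwrite("pics/fin.png",np.hstack([cv2.resize(c,(400,300)),cv2.resize(a,(400,300),interpolation=2)]))
cv2.imwrite("pics/fin.png",np.vstack([cv2.imread("pics/fin.png"),cv2.resize(c[0:240,140:540],(500,300),interpolation=2)[:, :500].copy() if 0 else cv2.resize(c[:150,100:500],(800,300),interpolation=2)]))
E
```

```text
[ 0.397421   -0.36022793  0.36751726] 0.03706869812617739 28.7 [-0.3216177  -0.70785097 -0.12836673]
```

View pics/fin.png

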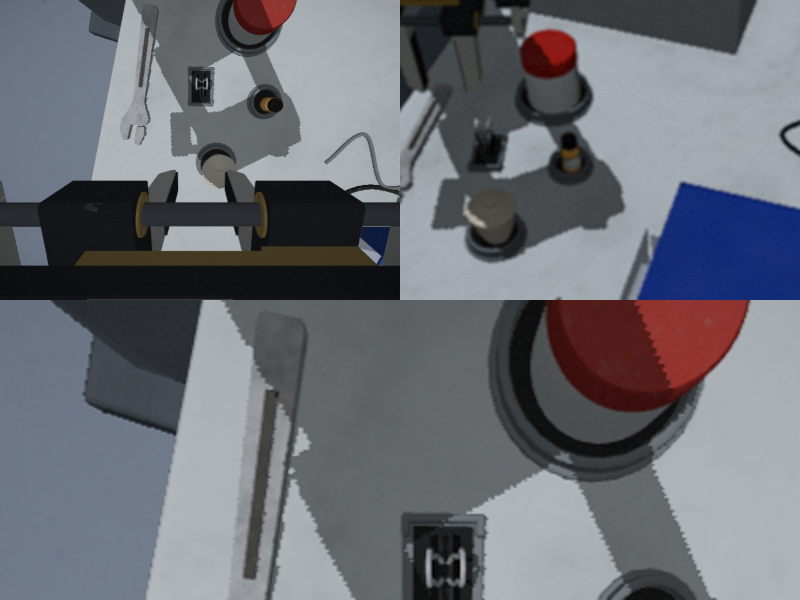

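The jar, crucible and vial stand upright in their cups. The clip sits in the tray at (445,565) with its handles up, and the gripper is clear of everything. Handing in.

```bash
python3 -c "
from cell import *
print(hand_in())"
```

```text
the job is handed in; nothing more can be done
None
```

The job is handed in at about 29 s on the robot's clock: the jar, crucible, vial and clip are each in their holders, placed in the order asked, and the last pictures show the jar, crucible and vial upright and the clip's handles up.

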